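# Open the nut box by its touch latch

### The job

Open the small-parts box that has the hexagonal nut on its lid: press the front of its lid down until the catch lets go and the lid springs ajar, then push the lid by its front edge right back until it stands open, upright or beyond. Touch it with the fingers only and lift nothing; leave the other two boxes shut and everything standing where it is, and finish clear of it all.

Things in the scene. Friction and masses are not known exactly. Their poses are not given: they have to be found in the camera images.
- box_nut: The NUT box, told by the six-sided steel nut (36 mm across, 14 high, round hole) on its lid. Loose grey plastic box, 1.3 kg, 110 mm deep (x), 84 wide (y), walls 62 high, with a flat aluminium lid, top 74 mm above the table when closed. Three like boxes stand in a row about 0.2 m apart, in any order. Origin: centre of the underside; own -x points to the front (the robot's side), z up.
- box_washer: The WASHER box: the same box, with a flat ring-shaped washer (42 mm across, 4 mm thick) on its lid. Origin and axes as box_nut. To be left shut.
- box_bolt: The BOLT box: the same box, with a 58 mm bolt lying across its lid (18 mm high). Origin and axes as box_nut. To be left shut.
- nut_press (a point): Point to press, on the top face of the nut box's lid (moves with it): middle of its width, 16 mm behind its front edge, among four fine raised ribs. In the box's frame at (-42, 0, 74) mm when closed. The nut sample begins 28 mm behind it.
- nut_hinge (a point): Hinge line of the nut box's lid, middle of its width, at (52, 0, 70) mm in the box's frame; the axis is the box's y. From here the closed lid's plate (4 mm thick, top face 4 mm above the hinge, 92 wide) reaches 110 mm forward; its front and side skirts hang to 12 mm below the hinge line.
- box_nut_lid (a joint): Lid angle (rad): 0 closed, to -0.07 pressed in, 1.57 upright, 1.85 open stop. Touch latch: pressing in to about -0.045 (some 4 mm at the press point, 5 to 10 N) and letting go frees a spring plunger that lifts the lid to about 0.45, no further. The hinge is stiff (0.07 N m): the lid then stays where it is left and is swung by pushing its front edge (a few N).
- box_washer_lid (a joint): Angle of the washer box's lid, as for the nut box; same latch.
- box_bolt_lid (a joint): Angle of the bolt box's lid, as for the nut box; same latch.
- nozzle_cap: White dropper nozzle, 28 mm across and 54 mm high, stands between two boxes; bystander. Origin: centre of its underside.
- neon_tester: Red neon tester screwdriver, 91 mm long, 18 mm high, lies between two boxes; bystander. Origin: centre of its underside.
- pliers: Red-handled pliers, 173 mm long, 11 mm high, lie in front of the boxes; bystander. Origin: centre of its underside.
- spanner_8: Steel spanner, 109 mm long, 6 mm high, lies in front of the boxes; bystander. Origin: centre of its underside.
- multimeter: Yellow multimeter, 128 by 70 by 38 mm, lies behind the boxes; bystander. Origin: centre of its underside.
- jelly_jar: Round jar with blue lid, 68 mm across, 61 mm high, behind the boxes; bystander. Origin: centre of its underside.
- bit_jar: Round holder full of screwdriver bits, 47 mm across, 86 mm high, right of the boxes; bystander. Origin: centre of its underside.
There are look-alikes about, which are no part of the job. Leave any brown or orange look-alike of the box_bolt alone. What is shaped like the box_nut but orange is not meant.

How it is judged:
By the outcome, as a careful person would: the job done as asked, in the order asked, and still so for the second after the job is handed in, with the robot touching nothing.
It also fails if it takes over 64 s, if anything falls off the work surface, if the arm or the gripper's body presses on something with over 40 N, if the wrist force passes 120 N, or if a joint passes its speed limit or range.

### The arm

A 7-joint arm with a two-finger parallel gripper is mounted at the origin on a cart in front of the work surface, level with it; the furniture and walls round the work are solid. World frame = base frame: x ahead of the robot, y to its left, z up, the work surface at z = 0. Lengths are in m, angles in rad, forces in N, time in s.
With the tool pointing down it reaches from about 0.4 to 0.85 m from the base axis. Payload 10.4 kg.
Tool frame: the origin (TCP) lies between the finger pads; the fingertips stand 22 mm ahead of it and the grasp point (between the pads) lies 3 mm ahead of it; z points along the fingers, y is the line along which they close (so a half turn about z gives the same grasp; the last joint's range is limited). The gripper opens to 85 mm and grips with 20 to 120 N. Pads are 22 mm wide; open, the fingers measure 114 mm over their backs; the gripper's body (76 mm by 85 mm) begins 54 mm behind the grasp point. The pads swing forward as they close: fully open they stand 13 mm farther back than shut.
Start: joints at [1.302, 0.332, -0.065, 1.46, 0.022, 1.35, -0.088], TCP at [0.152, -0.606, 0.253] pointing down, gripper open.
Joint ranges: [-2.6, 2.6], [-0.5, 2.12], [-1.47, 1.34], [0.16, 2.42], [-1.27, 4.41], [0.06, 2.06], [-2.6, 2.6]. Speed limits (rad/s): [2.22, 2.22, 2.79, 2.79, 3.14, 3.14, 3.14].

### API

Orientations are given as a unit quaternion [x, y, z, w].
In Python, from workcell import manip, camera, ticket, boxes_of, outline_of gives the robot as it stands.
- The arm moves only by the tool carry_out, never from a script. Its argument "deltas" is a list of rows, each a list of 5 numbers: the shift along the tool's x, y, z as a fraction of full scale, then the turn about the tool's z as a fraction of full scale, then the opening, from -1 (shut) to 1 (fully open), so that 0 is half open. In form: [[tx, ty, tz, spin, gripper], ...]. A call has 1 to 20 rows; each row is the pose to reach, as a shift and turn from the pose commanded when the call began, along the tool's axes at that moment; what a row does not reach only later rows make up. Full scale, the value 1, is 150 mm for a shift and 30 degrees for a turn. A row lasts 1/8 s, in which the tool goes at most 62.5 mm and 10.7 degrees, less where a joint would pass 70% of its speed; a pose out of reach is approached as far as the arm can. A call with a number of a shift or a turn outside -1 to 1 is refused whole. A call with a gripper value outside its range is refused whole. The fingers move at their own pace and stop on an object; "force" is the grip in N (left out, the last holds). Time passes only in rows, so rows that repeat a pose let the fingers close. It gives the time, the measured TCP pose, the force, the opening and the grip force at its end, in the units of the state.
- manip.get_obs(): the state, without advancing time (a new reading comes with each control period).
- camera(name): name is "scene" or "top" or "wrist"; returns a dict with "img" (384x512x3 uint8, red, green, blue), "depth" (384x512 float32, m along the optical axis (not along the pixel's ray), 0 where there is no reading), "vertical_fov" (degrees; the focal length in pixels is half the picture's height over the tangent of half this angle, whatever the lens; pixels are square), "cx", "cy" (the principal point, pixels), "R" (3x3) and "t" (3): a world point X has camera coordinates R X + t. Camera axes: x right, y down, z forward; pixel columns grow to the right and rows downward; lengths in m; the calibration is good to about 2 mm. A picture is of the moment at which its call begins.
- ticket.hand_in(): hands the job in; it is judged then, once.
Trained networks look in a picture, given as the dict that the camera call returned (one of the last four; its "shot" number tells which), for a name from the list of things; names that differ only in an ending like _2 or _b are one class to them, and where a whole thing is asked for, a point or a joint stands for the part that bears it (a point fixed in the world has none). Each returns a list of dicts, best first, with "conf" (0 to 1); they miss things now and then, are a little off and sometimes report something else, mostly with a low value. They report only what shows in the picture. A call takes as long as a camera call. They do not tell look-alikes from the thing itself.
- boxes_of(query, picture): "position" ([x, y, z] in m, in world coordinates, good to about 4 mm: the middle of the surface that is visible of it).
- outline_of(query, picture): "region" (384x512 bool, what is visible of it).
The state is a dict: "clock": time; "joint_pos": joint angles; "joint_velocities": joint speeds; "tau": joint torques, N m; "position": TCP position; "ee_rot": TCP orientation; "ft_force": force on the tool from outside, world axes, zero at the start; "torque": the same for the moment, N m; "grip_width": opening from 0.0 (shut) to 1.0 (fully open); "grasp_force": force on a finger pad.
Only numpy, scipy, OpenCV 4.12 (cv2) and the standard library are available. Lean on these libraries where they do the work, as an engineer would, in place of code of your own. Each camera call takes 0.05 s, during which the arm holds its last target. There are 200 camera calls.

## Working session

There is one attempt and no reset: what is moved stays moved. The work goes in short steps, Python scripts to look and compute and a tool call to move; the robot and the scene stay as the last step left them, time stands still between calls to the robot, and variables do not carry over. Pictures are saved under pics/ and viewed, at most 10 in all, crops included, and the job is handed in when it is done.

Besides the shell and the picture viewer there is one more tool, called by a JSON object that holds its "fn" and its "kwargs", one argument or row to a line. carry_out: Moves the arm, as the interface text tells. Its arguments: {"type":"object","properties":{"deltas":{"type":"array","items":{"type":"array","items":{"type":"number"}}},"force":{"type":"number"}},"required":["deltas"]}

```bash
mkdir -p pics; cat > h.py <<'E'
import numpy as np, cv2
from workcell import manip, camera, ticket, boxes_of, outline_of
def cloud(p):
    h,w=p["depth"].shape; f=h/2/np.tan(np.radians(p["vertical_fov"]/2))
    v,u=np.mgrid[:h,:w]; d=p["depth"]
    X=np.stack([(u-p["cx"])/f*d,(v-p["cy"])/f*d,d],-1)
    return (X-p["t"])@p["R"]
def save(p,n,crop=None):
    cv2.imwrite("pics/"+n,p["img"][:,:,::-1])
E
python3 - <<'E'
from h import *
o=manip.get_obs(); print({k:np.round(v,3) for k,v in o.items()})
ims=[]
for c in("top","scene"):
    p=camera(c); C=cloud(p); 
    cv2.imwrite(f"pics/{c}.png",p["img"][:,:,::-1])
    np.savez(c+".npz",img=p["img"],C=C,d=p["depth"])
    for q in("box_nut","box_washer","box_bolt","nut_press","nut_hinge","nozzle_cap","neon_tester","pliers","bit_jar","jelly_jar","multimeter"):
        for b in boxes_of(q,p)[:3]: print(c,q,round(b["conf"],2),np.round(b["position"],3))
E
```

```text
{'clock': np.float64(0.0), 'joint_pos': array([ 1.302,  0.333, -0.065,  1.461,  0.022,  1.35 , -0.088]), 'joint_velocities': array([ 0.001,  0.   , -0.001,  0.001,  0.   ,  0.002,  0.001]), 'tau': array([ 1.0000e-03, -6.2545e+01,  4.9000e-02, -3.9161e+01,  1.6000e-02,
        1.0000e-02, -0.0000e+00]), 'position': array([ 0.152, -0.606,  0.253]), 'ee_rot': array([ 0.992,  0.123, -0.   , -0.001]), 'ft_force': array([ 0.448, -0.483,  1.093]), 'torque': array([ 0.   ,  0.032, -0.004]), 'grasp_force': np.float64(0.0), 'grip_width': np.float64(1.001)}
top box_nut 0.91 [0.463 0.391 0.069]
top box_nut 0.83 [0.585 0.214 0.072]
top box_washer 0.87 [0.535 0.006 0.072]
top box_bolt 0.87 [ 0.609 -0.228  0.074]
top box_bolt 0.61 [ 0.764 -0.318  0.075]
top box_bolt 0.61 [ 0.356 -0.365  0.073]
top nut_press 0.88 [0.592 0.22  0.073]
top nut_press 0.68 [0.462 0.397 0.076]
top nut_press 0.31 [0.761 0.127 0.027]
top nut_hinge 0.69 [0.583 0.22  0.076]
top nut_hinge 0.44 [ 0.608 -0.227  0.073]
top nozzle_cap 0.58 [0.565 0.113 0.012]
top neon_tester 0.69 [ 0.55  -0.127  0.018]
top pliers 0.7 [ 0.379 -0.14
[... 217 characters left out ...]
_nut 0.34 [0.753 0.134 0.024]
scene box_washer 0.88 [0.522 0.018 0.076]
scene box_bolt 0.89 [ 0.76  -0.311  0.075]
scene box_bolt 0.87 [ 0.347 -0.344  0.07 ]
scene box_bolt 0.71 [ 0.595 -0.213  0.078]
scene nut_press 0.64 [0.584 0.224 0.075]
scene nut_press 0.6 [0.462 0.397 0.077]
scene nut_hinge 0.81 [0.45  0.396 0.074]
scene nut_hinge 0.63 [0.572 0.229 0.079]
scene nozzle_cap 0.61 [0.57  0.227 0.071]
scene nozzle_cap 0.54 [0.56  0.118 0.012]
scene neon_tester 0.67 [ 0.55  -0.126  0.016]
scene pliers 0.64 [ 0.376 -0.148  0.015]
scene bit_jar 0.61 [ 0.636 -0.375  0.039]
scene bit_jar 0.61 [0.524 0.017 0.074]
scene jelly_jar 0.75 [ 0.749 -0.122  0.052]
scene multimeter 0.8 [0.754 0.134 0.024]
```

View pics/top.png

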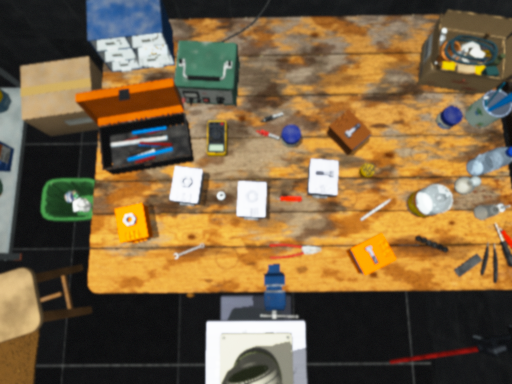

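View pics/scene.png

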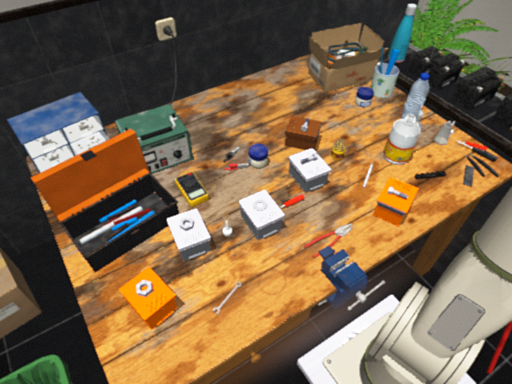

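The nut box is the grey one at (187,184) in the top picture and at (188,232) in the scene picture. The orange one at (132,222) is the look-alike. Next I measure the lid's rectangle.

```bash
python3 - <<'E'
import numpy as np,cv2
for c in("top","scene"):
    z=np.load(c+".npz"); C=z["C"]; im=z["img"]
    for n,(x,y) in dict(nut=(.585,.214),washer=(.535,.006)).items():
        m=(abs(C[...,2]-.074)<.007)&(np.hypot(C[...,0]-x,C[...,1]-y)<.085)
        P=C[m][:,:2].astype(np.float32); r=cv2.minAreaRect(P*1000)
        print(c,n,m.sum(),np.round(r[0]),np.round(r[1]),round(r[2],1),"z",np.median(C[m][:,2]).round(4))
        m=(C[...,2]>.082)&(np.hypot(C[...,0]-x,C[...,1]-y)<.085); print("  sample",m.sum(),C[m].mean(0).round(3) if m.any() else "")
    m=(C[...,2]>.1)&(C[...,0]>.3)&(C[...,0]<.75)&(abs(C[...,1])<.6); print("tall",C[m].min(0) if m.any() else 0, C[m].max(0) if m.any() else 0)
im=cv2.imread("pics/scene.png")[180:300,120:300]; cv2.imwrite("pics/c1.png",cv2.resize(im,None,fx=4,fy=4,interpolation=2))
E
```

```text
top nut 879 [591. 222.] [ 92. 116.] 82.3 z 0.0739
  sample 83 [0.598 0.221 0.088]
top washer 982 [541.   7.] [ 92. 117.] 87.4 z 0.0744
  sample 1 [0.555 0.027 0.083]
tall [ 0.34446772 -0.59948194  0.10014421] [ 0.74736755 -0.00481478  1.2219232 ]
scene nut 994 [590. 224.] [ 92. 117.] 82.6 z 0.0757
  sample 116 [0.597 0.224 0.089]
scene washer 971 [540.  10.] [ 93. 117.] 86.7 z 0.076
  sample 7 [0.55  0.008 0.083]
tall [ 0.47883113 -0.59909029  0.10013676] [ 0.56728605 -0.51138641  0.18565887]
```

View pics/c1.png

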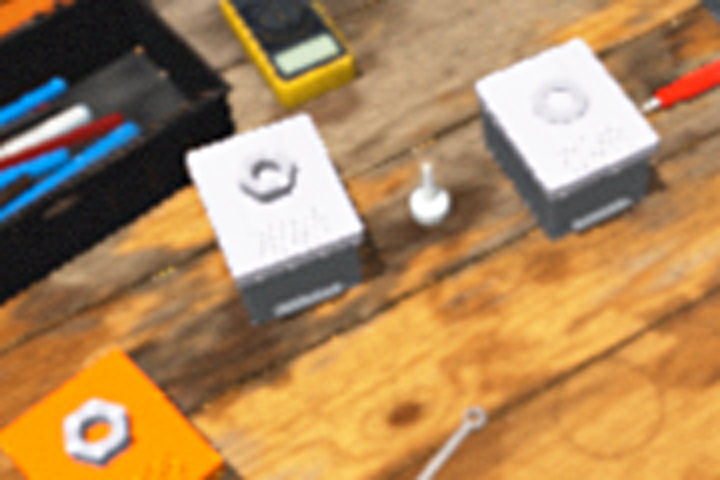

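The lid's centre is at (0.591, 0.223) and its yaw is -7.7°. That puts the press point near (0.552, 0.228, 0.074), with the front edge near x 0.537. These agree with the lid's given size and with where the nut lies. In the crop, the nut is at (268,175) and the ribs at (290,232). I'm setting out with the fingers shut.

{"fn": "carry_out", "kwargs": {
  "deltas": [
    [0.3,-0.22,0,0,-1],
    [0.65,-0.47,0,0,-1],
    [1,-0.73,0,0,-1],
    [1,-0.73,0,0,-1]
  ]
}}

```text
clock: 1.7
position: [0.2748, -0.4599, 0.2539]
ee_rot: [0.992, 0.126, 0.001, 0.0]
ft_force: [0.3, -1.2, 0.3]
grip_width: 0.143
grasp_force: 0.0
```

{"fn": "carry_out", "kwargs": {
  "deltas": [
    [0.3,-0.22,0,0,-1],
    [0.65,-0.47,0,0,-1],
    [1,-0.73,0,0,-1],
    [1,-0.73,0,0,-1]
  ]
}}

```text
clock: 2.2
position: [0.3925, -0.3174, 0.2537]
ee_rot: [0.992, 0.126, 0.001, -0.0]
ft_force: [-0.3, -0.8, -0.5]
grip_width: 0.004
grasp_force: 0.0
```

{"fn": "carry_out", "kwargs": {
  "deltas": [
    [0.2,-0.3,0,0,-1],
    [0.45,-0.65,0,0,-1],
    [0.7,-1,0,0,-1],
    [0.7,-1,0,0,-1]
  ]
}}

```text
clock: 2.7
position: [0.4563, -0.1467, 0.2537]
ee_rot: [0.992, 0.125, 0.001, -0.0]
ft_force: [-0.2, -1.4, 0.3]
grip_width: 0.002
grasp_force: 0.0
```

{"fn": "carry_out", "kwargs": {
  "deltas": [
    [0.13,-0.33,0,0,-1],
    [0.26,-0.66,0,0,-1],
    [0.4,-1,0,0,-1],
    [0.4,-1,0,0,-1]
  ]
}}

```text
clock: 3.2
position: [0.4772, 0.0126, 0.2536]
ee_rot: [0.992, 0.125, 0.0, -0.0]
ft_force: [0.1, -1.5, -0.7]
grip_width: 0.001
grasp_force: 0.0
```

{"fn": "carry_out", "kwargs": {
  "deltas": [
    [0.05,-0.3,0,-0.3,-1],
    [0.1,-0.65,0,-0.6,-1],
    [0.15,-1,0,-0.9,-1],
    [0.15,-1,0,-1,-1],
    [0.15,-1,0,-1,-1]
  ]
}}

```text
clock: 3.82
position: [0.463, 0.1592, 0.2531]
ee_rot: [0.927, 0.374, -0.0, 0.0]
ft_force: [0.2, -0.2, 0.6]
grip_width: -0.005
grasp_force: 0.0
```

{"fn": "carry_out", "kwargs": {
  "deltas": [
    [0,0,0,-0.3,-1],
    [0,0,0,-0.6,-1],
    [0,0,0,-0.9,-1],
    [0,0,0,-1,-1],
    [0,0,0,-1,-1]
  ]
}}

```text
clock: 4.45
position: [0.4629, 0.1592, 0.2532]
ee_rot: [0.8, 0.6, -0.0, 0.0]
ft_force: [-0.4, 1.0, 0.1]
grip_width: 0.001
grasp_force: 0.0
```

```bash
cat >> h.py <<'E'
from scipy.spatial.transform import Rotation as Ro
def togo(xyz):
    o=manip.get_obs(); R=Ro.from_quat(o["ee_rot"]).as_matrix()
    a=np.degrees(np.arctan2(R[1,0],R[0,0]))
    print("pos",o["position"].round(4),"toolx yaw",a.round(2),"frac",(R.T@(np.array(xyz)-o["position"])/.15).round(3),"spin to 82.3:",((a-82.3)/30).round(3),"F",o["ft_force"].round(2),"j",o["joint_pos"].round(2))
E
python3 - <<'E'
from h import *
togo([.552,.228,.13])
p=camera("wrist"); C=cloud(p); save(p,"w1.png"); np.savez("w.npz",C=C,img=p["img"])
for q in("nut_press","box_nut"):
    for b in boxes_of(q,p)[:3]: print(q,round(b["conf"],2),np.round(b["position"],3))
m=(abs(C[...,2]-.074)<.006)&(np.hypot(C[...,0]-.591,C[...,1]-.223)<.085)
r=cv2.minAreaRect(C[m][:,:2].astype(np.float32)*1000); print(m.sum(),r,np.median(C[m][:,2]))
E
```

```text
pos [0.4629 0.1592 0.2532] toolx yaw 73.8 frac [0.607 0.443 0.821] spin to 82.3: -0.283 F [-0.44  0.96  0.13] j [ 0.41  0.1  -0.87  1.77  0.08  1.31 -0.76]
nut_press 0.83 [0.586 0.227 0.073]
nut_press 0.49 [0.428 0.345 0.069]
box_nut 0.97 [0.586 0.227 0.075]
box_nut 0.56 [0.439 0.35  0.028]
9583 ((593.6639404296875, 223.13320922851562), (92.14163208007812, 116.21195220947266), 82.37517547607422) 0.0728638773255182
```

View pics/w1.png

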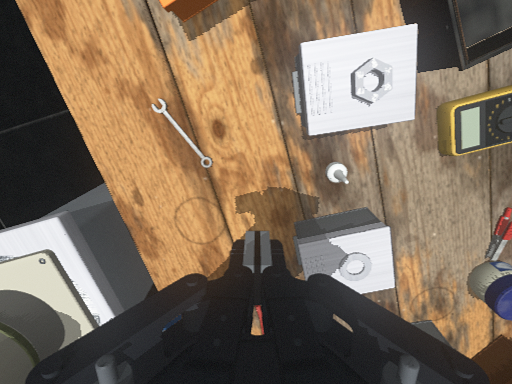

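The wrist picture shows the nut box at (358,80), with its ribs at (320,90) on the robot's side. The measured lid agrees with the first estimate, so I'm moving above the press point.

{"fn": "carry_out", "kwargs": {
  "deltas": [
    [0.2,0.15,0,-0.14,-1],
    [0.4,0.3,0.1,-0.28,-1],
    [0.61,0.44,0.3,-0.28,-1],
    [0.61,0.44,0.6,-0.28,-1],
    [0.61,0.44,0.82,-0.28,-1],
    [0.61,0.44,0.82,-0.28,-1],
    [0.61,0.44,0.82,-0.28,-1]
  ]
}}

```text
clock: 5.48
position: [0.5514, 0.2313, 0.1318]
ee_rot: [0.752, 0.659, 0.001, 0.0]
ft_force: [-0.1, -0.1, 0.2]
grip_width: 0.0
grasp_force: 0.0
```

```bash
python3 - <<'E'
from h import *
togo([.552,.228,.096])
p=camera("wrist"); save(p,"w2.png")
E
```

```text
pos [0.5514 0.2313 0.1318] toolx yaw 82.44 frac [-0.022  0.006  0.239] spin to 82.3: 0.005 F [-0.12 -0.14  0.2 ] j [ 0.17  0.5  -0.83  1.64  0.4   1.17 -0.88]
```

View pics/w2.png

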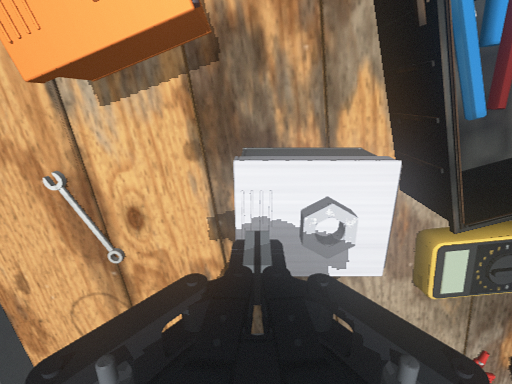

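The fingertips stand over the ribs at about (258,235), well ahead of the nut at (328,225). I'll go down slowly.

{"fn": "carry_out", "kwargs": {
  "deltas": [
    [-0.02,0,0.1,0,-1],
    [-0.02,0,0.18,0,-1],
    [-0.02,0,0.22,0,-1],
    [-0.02,0,0.24,0,-1],
    [-0.02,0,0.24,0,-1]
  ]
}}

```text
clock: 6.15
position: [0.5501, 0.2279, 0.0943]
ee_rot: [0.752, 0.659, -0.001, 0.0]
ft_force: [-3.3, -1.5, 5.2]
grip_width: -0.004
grasp_force: 2.1
```

{"fn": "carry_out", "kwargs": {
  "deltas": [
    [0,0,0.01,0,-1],
    [0,0,0.02,0,-1],
    [0,0,0.02,0,-1]
  ]
}}

```text
clock: 6.52
position: [0.5501, 0.228, 0.0916]
ee_rot: [0.752, 0.659, -0.0, 0.0]
ft_force: [-5.0, -3.3, 6.7]
grip_width: 0.002
grasp_force: 3.1
```

{"fn": "carry_out", "kwargs": {
  "deltas": [
    [0,0,0.01,0,-1],
    [0,0,0.01,0,-1]
  ]
}}

```text
clock: 6.78
position: [0.5501, 0.228, 0.0901]
ee_rot: [0.752, 0.659, -0.0, 0.0]
ft_force: [-2.6, -3.4, 5.2]
grip_width: -0.001
grasp_force: 2.9
```

{"fn": "carry_out", "kwargs": {
  "deltas": [
    [0,0,-0.03,0,-1],
    [0,0,-0.08,0,-1],
    [0,0,-0.2,0,-1],
    [0,0,-0.5,0,-1],
    [0,0,-0.7,0,-1],
    [0,0,-0.7,0,-1],
    [0,0,-0.7,0,-1]
  ]
}}

```text
clock: 7.65
position: [0.5502, 0.2281, 0.1948]
ee_rot: [0.752, 0.659, -0.0, 0.0]
ft_force: [-0.6, -0.1, -0.5]
grip_width: 0.005
grasp_force: 0.0
```

```bash
python3 - <<'E'
from h import *
togo([.45,.243,.2])
for c in("scene","wrist"):
    p=camera(c); C=cloud(p); save(p,"a_%s.png"%c)
    m=(C[...,2]>.064)&(C[...,2]<.19)&(np.hypot(C[...,0]-.591,C[...,1]-.223)<.07)
    P=C[m]; s=(P-[.591,.223,0])@[.991,-.134,0]
    for a in np.arange(-.06,.06,.015):
        k=abs(s-a)<.004; print(c,round(a,3),k.sum(),np.median(P[k,2]).round(4) if k.any() else "")
E
```

```text
pos [0.5502 0.2281 0.1948] toolx yaw 82.49 frac [ 0.011 -0.675 -0.035] spin to 82.3: 0.006 F [-0.58 -0.08 -0.46] j [ 0.2   0.44 -0.86  1.58  0.34  1.28 -0.84]
scene -0.06 1 0.1879
scene -0.045 174 0.1192
scene -0.03 65 0.1176
scene -0.015 49 0.1097
scene 0.0 67 0.104
scene 0.015 35 0.097
scene 0.03 32 0.0889
scene 0.045 15 0.0796
wrist -0.06 0 
wrist -0.045 1006 0.1174
wrist -0.03 1061 0.1153
wrist -0.015 990 0.1073
wrist 0.0 986 0.1005
wrist 0.015 827 0.0941
wrist 0.03 782 0.0869
wrist 0.045 598 0.0778
```

View pics/a_scene.png

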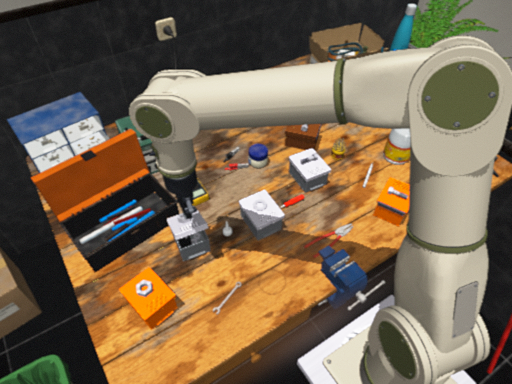

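The lid is ajar at about 0.45 rad: its plate now rises to 0.12 at the front, and the other boxes are still shut. I'll step back from the front edge, then lower the fingers.

{"fn": "carry_out", "kwargs": {
  "deltas": [
    [0,-0.15,0,0,-1],
    [0,-0.31,0,0,-1],
    [0,-0.31,0,0,-1],
    [0,-0.31,0.2,0,-1],
    [0,-0.31,0.45,0,-1],
    [0,-0.31,0.585,0,-1],
    [0,-0.31,0.585,0,-1]
  ]
}}

```text
clock: 8.62
position: [0.5038, 0.2339, 0.1058]
ee_rot: [0.752, 0.659, -0.001, -0.001]
ft_force: [0.0, 1.0, -0.3]
grip_width: 0.002
grasp_force: 0.0
```

{"fn": "carry_out", "kwargs": {
  "deltas": [
    [0,0.08,0,0,-1],
    [0,0.15,0,0,-1],
    [0,0.19,-0.06,0,-1],
    [0,0.22,-0.12,0,-1],
    [0,0.25,-0.17,0,-1],
    [0,0.28,-0.21,0,-1],
    [0,0.32,-0.26,0,-1],
    [0,0.365,-0.305,0,-1],
    [0,0.365,-0.305,0,-1]
  ]
}}

```text
clock: 9.75
position: [0.5597, 0.2272, 0.1539]
ee_rot: [0.752, 0.659, 0.001, 0.0]
ft_force: [-1.2, -0.3, -0.3]
grip_width: 0.004
grasp_force: 0.0
```

```bash
python3 - <<'E'
from h import *
togo([.594-.0135*.991,.2227+.0135*.134,.167])
p=camera("scene"); C=cloud(p); cv2.imwrite("pics/b.png",cv2.resize(p["img"][150:290,110:310,::-1],None,fx=4,fy=4,interpolation=2))
E
```

```text
pos [0.5597 0.2272 0.1539] toolx yaw 82.44 frac [ 0.     0.141 -0.087] spin to 82.3: 0.005 F [-1.23 -0.31 -0.27] j [ 0.18  0.49 -0.84  1.61  0.38  1.21 -0.86]
```

View pics/b.png

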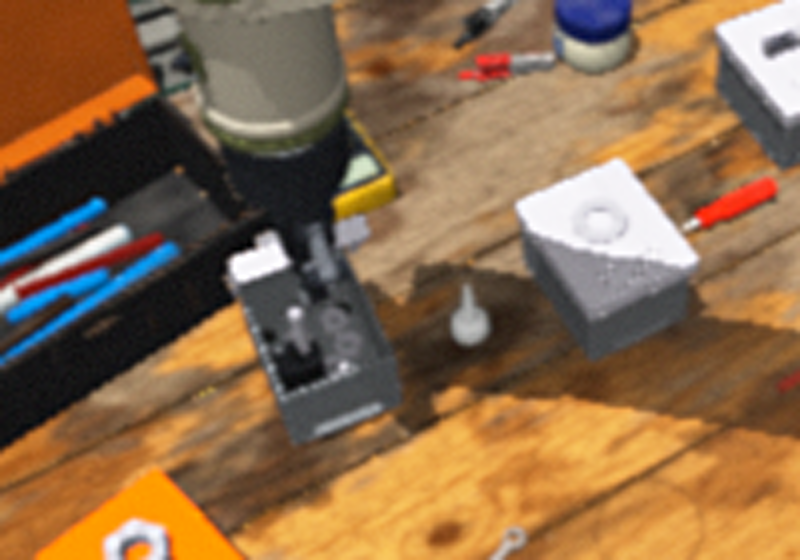

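The lid is swinging up with the finger on its front edge, at about (300,250) in the crop, and the box stays put. I'll carry on past upright.

{"fn": "carry_out", "kwargs": {
  "deltas": [
    [0,0.05,-0.035,0,-1],
    [0,0.1,-0.065,0,-1],
    [0,0.15,-0.095,0,-1],
    [0,0.2,-0.115,0,-1],
    [0,0.25,-0.13,0,-1],
    [0,0.3,-0.145,0,-1],
    [0,0.35,-0.155,0,-1],
    [0,0.4,-0.165,0,-1],
    [0,0.4,-0.165,0,-1]
  ]
}}

```text
clock: 10.92
position: [0.6186, 0.219, 0.1774]
ee_rot: [0.752, 0.659, 0.0, 0.0]
ft_force: [0.2, -1.3, 0.2]
grip_width: -0.0
grasp_force: 0.0
```

{"fn": "carry_out", "kwargs": {
  "deltas": [
    [0,0.04,0,0,-1],
    [0,0.08,0,0,-1],
    [0,0.11,0,0,-1],
    [0,0.14,0,0,-1],
    [0,0.14,0,0,-1]
  ]
}}

```text
clock: 11.55
position: [0.6392, 0.2163, 0.1774]
ee_rot: [0.752, 0.659, -0.0, 0.0]
ft_force: [0.2, -0.1, -0.2]
grip_width: -0.003
grasp_force: 0.0
```

```bash
python3 - <<'E'
from h import *
togo([.5,.235,.25])
for c in("scene","top"):
    p=camera(c); C=cloud(p)
    if c=="scene": cv2.imwrite("pics/c.png",cv2.resize(p["img"][150:290,110:310,::-1],None,fx=4,fy=4,interpolation=2))
E
```

```text
pos [0.6392 0.2163 0.1774] toolx yaw 82.46 frac [ 0.002 -0.936 -0.484] spin to 82.3: 0.005 F [ 0.16 -0.07 -0.17] j [ 0.14  0.61 -0.79  1.38  0.43  1.33 -0.79]
```

View pics/c.png

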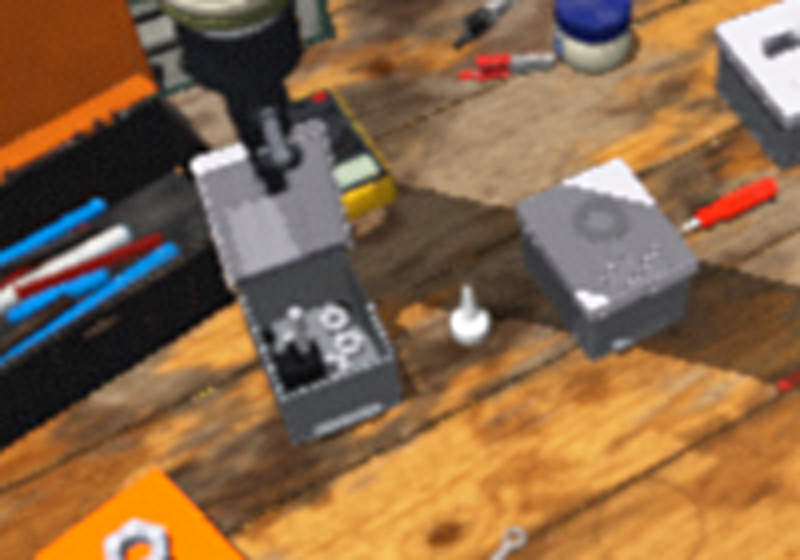

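The lid now stands about upright, seen at (270,200), with the finger at its front edge. I'll back off toward the robot, rise, and measure its angle.

{"fn": "carry_out", "kwargs": {
  "deltas": [
    [0,-0.15,0,0,-1],
    [0,-0.4,0,0,-1],
    [0,-0.7,0,0,-1],
    [0,-1,0,0,-1],
    [0,-1,-0.3,0,-1],
    [0,-1,-0.6,0,-1],
    [0,-1,-0.6,0,-1],
    [0,-1,-0.6,0,-1]
  ]
}}

```text
clock: 12.65
position: [0.4899, 0.2359, 0.2671]
ee_rot: [0.752, 0.659, -0.0, 0.0]
ft_force: [-0.6, -0.5, -1.1]
grip_width: -0.001
grasp_force: 0.0
```

```bash
python3 - <<'E'
from h import *
togo([.5,.235,.25])
for c in("scene","wrist","top"):
    p=camera(c); C=cloud(p)
    d=C-[.594,.2227,0]; s=d@[.991,-.134,0]; t=d@[.134,.991,0]
    for h in np.arange(.06,.2,.015):
        k=(abs(C[...,2]-h)<.005)&(abs(t)<.035)&(s>.02)&(s<.11)
        if k.sum(): print(c,h.round(3),k.sum(),"box-x mm min/med/max",(np.percentile(s[k],[5,50,95])*1000).round(1))
    if c=="scene": save(p,"d.png")
E
```

```text
pos [0.4899 0.2359 0.2671] toolx yaw 82.48 frac [0.003 0.067 0.114] spin to 82.3: 0.006 F [-0.55 -0.5  -1.13] j [ 0.27  0.26 -0.94  1.62  0.22  1.37 -0.82]
scene 0.06 30 box-x mm min/med/max [48.6 50.9 52.8]
scene 0.075 53 box-x mm min/med/max [47.5 51.1 53.8]
scene 0.09 46 box-x mm min/med/max [50.7 53.8 56.3]
scene 0.105 41 box-x mm min/med/max [54.8 57.2 59.8]
scene 0.12 44 box-x mm min/med/max [57.1 60.  62.2]
scene 0.135 39 box-x mm min/med/max [60.5 62.9 65.4]
scene 0.15 40 box-x mm min/med/max [63.3 65.4 68.1]
scene 0.165 29 box-x mm min/med/max [65.3 68.7 70.9]
scene 0.18 36 box-x mm min/med/max [58.5 65.2 74.8]
wrist 0.06 131 box-x mm min/med/max [50.1 51.5 52. ]
wrist 0.075 350 box-x mm min/med/max [51.8 52.9 54.2]
wrist 0.09 397 box-x mm min/med/max [54.4 55.9 57.1]
wrist 0.105 453 box-x mm min/med/max [57.6 58.9 60.2]
wrist 0.12 534 box-x mm min/med/max [60.5 61.9 63.1]
wrist 0.135 606 box-x mm min/med/max [63.5 64.8 66.2]
wrist 0.15 723 box-x mm min/med/max [66.5 67.9 69.1]
wrist 0.165 360 box-x mm min/med/max [69.2 70.2 71.1]
wrist 0.18 1417 box-x mm min/med/max [61.  67.3 75.1]
top 0.06 5 box-x mm min/med/max [48.3 49.  49.9]
top 0.075 30 box-x mm min/med/max [48.2 50.5 52.2]
top 0.09 27 box-x mm min/med/max [51.7 53.6 55.3]
top 0.105 25 box-x mm min/med/max [54.5 56.7 58.1]
top 0.12 31 box-x mm min/med/max [57.  59.5 61.1]
top 0.135 37 box-x mm min/med/max [60.9 62.5 64.7]
top 0.15 21 box-x mm min/med/max [63.5 65.3 66.2]
top 0.18 106 box-x mm min/med/max [59.4 65.6 73.2]
```

View pics/d.png

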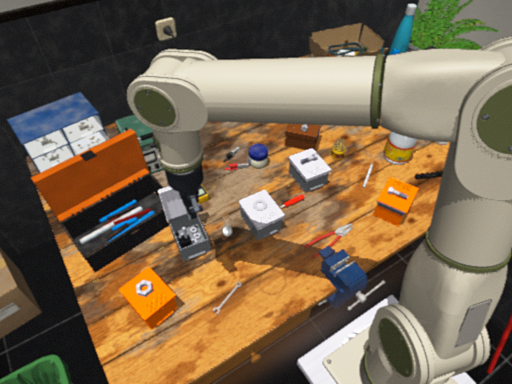

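The lid leans 0.2 rad past upright (about 1.77 rad). The other boxes are shut, the bystanders are in place and the arm is clear, so I'm handing in.

```bash
python3 -c "
from workcell import ticket; print(ticket.hand_in())"
```

```text
the job is handed in; nothing more can be done
None
```

The nut box's catch was pressed free and its lid pushed back to about 1.77 rad, past upright; the other two boxes are shut, nothing else looks moved, the arm is clear, and the job was handed in at about 13 s (no verdict returned).

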